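Transfer a row of specimen containers to the photo rack

TASK

Move the four specimen containers from the storage rack into the wells of the photo rack, one to a well, keeping their order: the container nearest the storage rack's carrying handle goes into the well nearest the photo rack's scale post, and so on, so that the last one is farthest from the post. Keep every container upright while you move it, and leave each standing flat on the floor of its well.

Things in the scene. Friction and masses are not known exactly. Their poses are not given: they have to be found in the camera images.
- jar_center (a point): Squat round white jar with a full-width black lid: body diameter 37 mm up to 40 mm, lid diameter 40 mm from there to the top at 56 mm. Upright, loose, about 0.1 kg. Point: on its axis, half-way up (28 mm above its underside). z up.
- vial_center (a point): Slim tall round white vial with a black cap: body diameter 28 mm up to 58 mm, cap diameter 25 mm, total height 76 mm. Upright, loose, about 0.06 kg. Point: on its axis, half-way up (38 mm above its underside). z up.
- square_center (a point): Square white bottle with a narrower round black cap: body 34 x 34 mm (sides along its x and y axes) up to 50 mm, cap diameter 26 mm, total height 68 mm. Upright, loose, about 0.1 kg. Point: on its axis, half-way up (34 mm above its underside). z up.
- flask_center (a point): Round white flask with sloping shoulder, thin neck and small black ball stopper: body diameter 36 mm up to 42 mm, shoulder up to 50 mm, neck diameter 14 mm, ball diameter 16 mm, total height 64 mm. Upright, loose, about 0.08 kg. Point: on its axis, half-way up (32 mm above its underside); grip the straight body. z up.
- socket_jar: Fixed grey square socket tray on the storage rack in which the jar starts (whichever of the four places that is); outside 62 x 62 mm, 10 mm tall, inside 54 x 54 mm, floor 4 mm thick. Origin: centre of its underside, 6 mm above the desk, so its floor is 10 mm and its rim 16 mm above the desk. z up.
- socket_vial: Fixed grey square socket tray on the storage rack in which the vial starts (whichever of the four places that is); outside 62 x 62 mm, 10 mm tall, inside 54 x 54 mm, floor 4 mm thick. Origin: centre of its underside, 6 mm above the desk, so its floor is 10 mm and its rim 16 mm above the desk. z up.
- socket_square: Fixed grey square socket tray on the storage rack in which the square bottle starts (whichever of the four places that is); outside 62 x 62 mm, 10 mm tall, inside 54 x 54 mm, floor 4 mm thick. Origin: centre of its underside, 6 mm above the desk, so its floor is 10 mm and its rim 16 mm above the desk. z up.
- socket_flask: Fixed grey square socket tray on the storage rack in which the flask starts (whichever of the four places that is); outside 62 x 62 mm, 10 mm tall, inside 54 x 54 mm, floor 4 mm thick. Origin: centre of its underside, 6 mm above the desk, so its floor is 10 mm and its rim 16 mm above the desk. z up.
- storage_rack: Fixed storage rack: grey slab 84 mm (x) by 345 mm (y) by 6 mm, with four socket trays in a row along its y axis at y = +112.5, +37.5, -37.5, -112.5 mm (x = 0), and a dark arched carrying handle 47 mm tall across its end at y = +175 mm. The place nearest the handle is y = +112.5 mm. Origin: on the desk under the middle of the row; z up.
- photo_rack: Fixed photo rack, empty at the start: grey slab 84 mm (x) by 345 mm (y) by 6 mm, with four grey square wells in a row along its y axis at y = -112.5, -37.5, +37.5, +112.5 mm (x = 0), each 54 x 54 mm inside with 4 mm walls, floor 10 mm and rim 16 mm above the desk; a black-and-white banded scale post, 16 mm square and 66 mm tall, stands at its end at y = -175 mm. The well nearest the post is y = -112.5 mm. Origin: on the desk under the middle of the row; z up.
Things that resemble listed ones, but are neither listed nor needed, are in the scene too. Leave any blue look-alike of the part that bears flask_center alone. Leave any purple look-alike of the part that bears square_center alone.

How it is judged:
By the outcome, as a careful person would: the job done as asked, in the order asked, and still so for the second after the job is handed in, with the robot touching nothing.
It also fails if it takes over 93 s, if anything falls off the work surface, if the arm or the gripper's body presses on something with over 40 N, if the wrist force passes 120 N, or if a joint passes its speed limit or range.

ROBOT

A 6-joint arm with a two-finger parallel gripper is mounted at the origin on the work surface. World frame = base frame: x ahead of the robot, y to its left, z up, the work surface at z = 0. Lengths are in m, angles in rad, forces in N, time in s.
With the tool pointing down it reaches from about 0.375 to 0.975 m from the base axis. Payload 3.8 kg.
Tool frame: the origin (TCP) lies midway between the tips of the shut fingers; the grasp point (between the pads) lies 19 mm behind it; z points along the fingers, y is the line along which they close (so a half turn about z gives the same grasp; the last joint's range is limited). The gripper opens to 85 mm and grips with 20 to 120 N. Pads are 22 mm wide; open, the fingers measure 114 mm over their backs; the gripper's body (76 mm by 85 mm) begins 54 mm behind the grasp point. The pads swing forward as they close: fully open they stand 13 mm farther back than shut.
Start: joints at [1.108, 0.264, 1.604, -0, 1.274, -0.037], TCP at [0.279, 0.615, 0.231] pointing down, gripper open.
Joint ranges: [-2.63, 2.63], [-0.94, 2.18], [0.31, 2.57], [-1.31, 4.45], [0, 2.66], [-2.55, 2.55]. Speed limits (rad/s): [2.57, 2.57, 3.14, 3.14, 3.14, 3.14].

INTERFACE

Orientations are given as a rotation vector (axis times angle).
In Python, from workcell import bot gives the robot as it stands.
- The arm moves only by the tool servo_tool, never from a script. Its argument "series" is a list of rows, each a list of 7 numbers: the shift along the world's x, y, z in units of 0.15 m (1.0 is 0.15 m), then the turn, a rotation vector about the world's x, y, z in units of 180 degrees (1.0 is 180 degrees), then the closure, from 0 (fully open) to 1 (shut). A call has 1 to 20 rows; each row is the pose to reach, as a shift and turn from the pose commanded when the call began, turning the shorter way round; what a row does not reach only later rows make up. A row lasts 1/10 s, in which the tool goes at most 50 mm and 8.59 degrees, less where a joint would pass 70% of its speed; a pose out of reach is approached as far as the arm can. A call with a number of a shift or a turn outside -1 to 1 is refused whole. A call with a gripper value outside its range is refused whole. The fingers move at their own pace and stop on an object; "newtons" is the grip in N (left out, the last holds). Time passes only in rows, so rows that repeat a pose let the fingers close. It gives the time, the measured TCP pose, the force, the opening and the grip force at its end, in the units of the state.
- bot.read_state(): the state, without advancing time (a new reading comes with each control period).
- bot.read_camera(name): name is "side" or "top"; returns the picture (420x560x3 uint8, red, green, blue); there is no depth.
- bot.camera_info(name): a dict with "vertical_fov" (degrees; the focal length in pixels is half the picture's height over the tangent of half this angle, whatever the lens; pixels are square), "cx", "cy" (the principal point, pixels), "R" (3x3) and "t" (3): a world point X has camera coordinates R X + t. Camera axes: x right, y down, z forward; pixel columns grow to the right and rows downward; lengths in m; the calibration is good to about 2 mm. A picture is of the moment at which its call begins. camera_info takes no time and is no camera call.
- bot.finish_job(): hands the job in; it is judged then, once.
Trained networks look in the newest picture that a camera, given by its name, has taken for a name from the list of things; names that differ only in an ending like _2 or _b are one class to them, and where a whole thing is asked for, a point or a joint stands for the part that bears it (a point fixed in the world has none). Each returns a list of dicts, best first, with "score" (0 to 1); they miss things now and then, are a little off and sometimes report something else, mostly with a low value. They report only what shows in the picture. A call takes as long as a camera call. They do not tell look-alikes from the thing itself.
- bot.recognise(target, camera): "box" ([left, top, right, bottom] as shares, 0 to 1, of the picture: columns of its width, rows of its height, round what is visible of it).
- bot.trace(target, camera): "mask" (420x560 bool, what is visible of it) and "box" ([left, top, right, bottom] as shares, 0 to 1, of the picture: columns of its width, rows of its height, round what is visible of it).
- bot.mark_of(target, camera): "at" ([row, column] as shares, 0 to 1, of the picture: columns of its width, rows of its height: a listed point, or the origin of a listed thing).
The state is a dict: "time": time; "q": joint angles; "joint_vel": joint speeds; "joint_torque": joint torques, N m; "tool_pos": TCP position; "tcp_rot": TCP orientation; "wrist_force": force on the tool from outside, world axes, zero at the start; "torque": the same for the moment, N m; "width": opening from 0.0 (shut) to 1.0 (fully open); "grip_force": force on a finger pad.
Only numpy, scipy, OpenCV 4.12 (cv2) and the standard library are available. Lean on these libraries where they do the work, as an engineer would, in place of code of your own. Each camera call takes 0.05 s, during which the arm holds its last target. There are 200 camera calls.

## Working session

There is one attempt and no reset: what is moved stays moved. The work goes in short steps, Python scripts to look and compute and a tool call to move; the robot and the scene stay as the last step left them, time stands still between calls to the robot, and variables do not carry over. Pictures are saved under pics/ and viewed, at most 14 in all, crops included, and the job is handed in when it is done.

Besides the shell and the picture viewer there is one more tool, called after "Request:" in YAML: its name, and indented under it one key for each argument. servo_tool: Moves the arm, as the interface text tells. Shifts and turns lie within -1 to 1; 1 stands for 0.15 m of shift or 180 degrees of turn. Its arguments: {"type":"object","properties":{"series":{"type":"array","items":{"type":"array","items":{"type":"number"}}},"newtons":{"type":"number"}},"required":["series"]}

```bash
mkdir -p pics
cat > h.py <<'E'
import numpy as np, cv2
from workcell import bot
def cam(n):
    c=bot.camera_info(n); f=210/np.tan(np.radians(c["vertical_fov"])/2)
    return f,c["cx"],c["cy"],np.array(c["R"]),np.array(c["t"])
def back(n,u,v,z):
    f,cx,cy,R,t=cam(n); d=R.T@np.array([(u-cx)/f,(v-cy)/f,1]); o=-R.T@t
    return o+d*(z-o[2])/d[2]
def proj(n,X):
    f,cx,cy,R,t=cam(n); p=R@np.array(X)+t
    return np.array([cx+f*p[0]/p[2],cy+f*p[1]/p[2]])
def marks(n,names):
    for k,z in names.items():
        for m in bot.mark_of(k,n)[:3]:
            v,u=m["at"][0]*420,m["at"][1]*560
            print(n,k,round(m["score"],2),np.round([u,v]),np.round(back(n,u,v,z),4))
def snap(n,name):
    im=bot.read_camera(n); cv2.imwrite(f"pics/{name}.png",im[:,:,::-1]); return im
Z={"jar_center":.038,"vial_center":.048,"square_center":.044,"flask_center":.042,"storage_rack":0,"photo_rack":0,"socket_jar":.006,"socket_vial":.006,"socket_square":.006,"socket_flask":.006}
E
python3 - <<'E'
from h import *
for n in("top","side"):
    snap(n,n+"0"); marks(n,Z); print(bot.camera_info(n))
s=bot.read_state();print(s)
E
```

```text
top jar_center 0.76 [378. 150.] [ 0.6322 -0.16    0.038 ]
top jar_center 0.53 [239. 140.] [0.6445 0.0636 0.038 ]
top vial_center 0.73 [226. 133.] [0.653  0.0826 0.048 ]
top square_center 0.7 [331. 147.] [ 0.6343 -0.0836  0.044 ]
top square_center 0.65 [412. 220.] [ 0.52   -0.2107  0.044 ]
top flask_center 0.93 [151. 133.] [0.6522 0.2033 0.042 ]
top flask_center 0.72 [278. 140.] [0.6445 0.001  0.042 ]
top storage_rack 0.59 [301. 149.] [ 0.6422 -0.0384  0.    ]
top photo_rack 0.56 [245. 255.] [0.4628 0.0515 0.    ]
top photo_rack 0.3 [372. 158.] [ 0.629 -0.157  0.   ]
top socket_jar 0.87 [371. 159.] [ 0.6259 -0.1545  0.006 ]
top socket_jar 0.29 [231. 132.] [0.6674 0.0802 0.006 ]
top socket_vial 0.76 [238. 144.] [0.646  0.0677 0.006 ]
top socket_square 0.94 [325. 152.] [ 0.6362 -0.0771  0.006 ]
top socket_square 0.3 [374. 154.] [ 0.6335 -0.159   0.006 ]
top socket_flask 0.77 [283. 147.] [ 0.6427 -0.0073  0.006 ]
{'vertical_fov': 45.776669406531454, 'cx': 287.98968548431407, 'cy': 203.27245104234473, 'R': array([[ 0.01465836, -0.99973791,  0.01758553],
       [-0.98999042, -0.01697999, -
[... 1268 characters left out ...]
,  0.17886944,  0.86273634])}
{'time': 1.1, 'q': array([ 1.10809638e+00,  2.63898422e-01,  1.60398668e+00,  4.57046146e-06,
        1.27364034e+00, -3.69117680e-02]), 'joint_vel': array([ 0.00029118, -0.00162689, -0.00093253,  0.00013514, -0.00290055,
       -0.00068662]), 'joint_torque': array([ 1.76603630e-04, -5.15068996e+01, -3.67740619e+01, -2.81229666e-05,
        8.64314625e-04,  9.85457774e-06]), 'tool_pos': array([0.27881871, 0.61474831, 0.23128799]), 'tcp_rot': array([6.63785079e-01, 3.07065400e+00, 1.03984346e-04]), 'wrist_force': array([-0.94751125,  0.46042417,  0.32469673]), 'torque': array([-0.03818006, -0.01011183, -0.02587083]), 'grip_force': 0.0, 'width': 0.999835434920723}
```

View pics/top0.png

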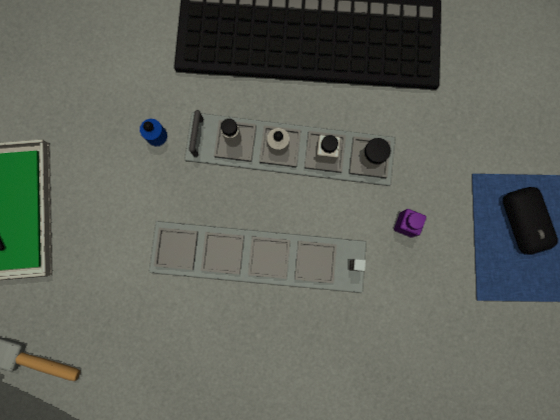

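View pics/side0.png

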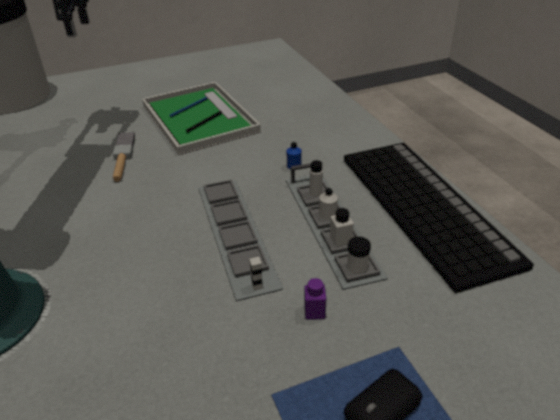

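```bash
cat >> h.py <<'E'
def warp(im,n,z,x0,x1,y0,y1,s):
    # up=+x, left=+y ; s m/px
    W,H=int((y1-y0)/s),int((x1-x0)/s)
    w=np.array([[x1,y1],[x1,y0],[x0,y0],[x0,y1]])
    src=np.float32([proj(n,[*p,z]) for p in w]); dst=np.float32([[0,0],[W,0],[W,H],[0,H]])
    return cv2.warpPerspective(im,cv2.getPerspectiveTransform(src,dst),(W,H),flags=cv2.INTER_CUBIC)
E
python3 - <<'E'
from h import *
im=cv2.imread("pics/top0.png"); im=cv2.convertScaleAbs(im,alpha=1.6)
s=.00055
for z,nm in((.016,"w16"),):
    w=warp(im,"top",z,.40,.72,-.22,.22,s); cv2.imwrite("pics/w16.png",w)
# container crops at body-top and cap-top planes
C={"vial":(.655,.083,.086),"flask":(.646,.003,.066),"sq":(.636,-.083,.060),"jar":(.626,-.157,.066)}
t=[]
for k,(x,y,z) in C.items():
    c=warp(im,"top",z,x-.04,x+.04,y-.04,y+.04,.0002); 
    c[200,::4]=(0,255,255); c[::4,200]=(0,255,255); t.append(c[:400,:400])
o=np.vstack([np.hstack(t[:2]),np.hstack(t[2:])]); cv2.imwrite("pics/caps.png",cv2.resize(o,(600,600)))
# triangulate networks' container points
import itertools
from scipy.optimize import least_squares
for k in ["jar_center","vial_center","square_center","flask_center","storage_rack","photo_rack","socket_jar","socket_vial","socket_square","socket_flask"]:
    A=[[ (m["at"][1]*560,m["at"][0]*420) for m in bot.mark_of(k,n)] for n in("top","side")]
    best=min((least_squares(lambda X:np.r_[proj("top",X)-a,proj("side",X)-b],[.6,0,.03]) for a in A[0] for b in A[1]),key=lambda r:r.cost+1e4*(r.x[2]-Z[k])**2,default=None)
    if best: print(k,np.round(best.x,4),round(best.cost,2))
# black cap blobs in plane of cap top
E
```

```text
jar_center [0.6496 0.066  0.0143] 0.87
vial_center [0.655  0.0824 0.0463] 1.32
square_center [ 0.6355 -0.0839  0.0442] 0.7
flask_center [0.6433 0.0011 0.045 ] 0.09
storage_rack [ 0.6448 -0.039  -0.0061] 0.42
photo_rack [ 0.4636  0.0519 -0.0074] 0.14
socket_jar [ 0.6268 -0.1551  0.0034] 0.02
socket_vial [0.6442 0.0668 0.0143] 0.09
socket_square [ 0.6309 -0.0753  0.0217] 0.82
socket_flask [ 0.6411 -0.0067  0.0038] 2.1
```

View pics/w16.png

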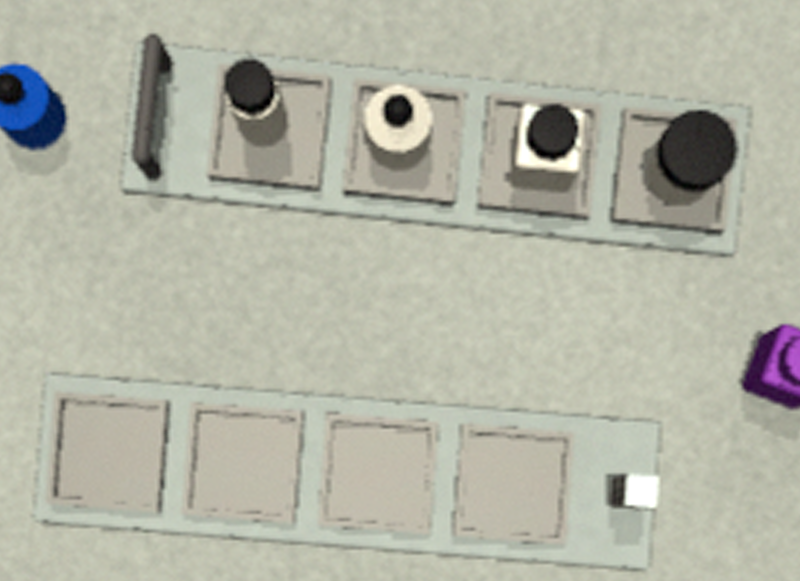

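View pics/caps.png

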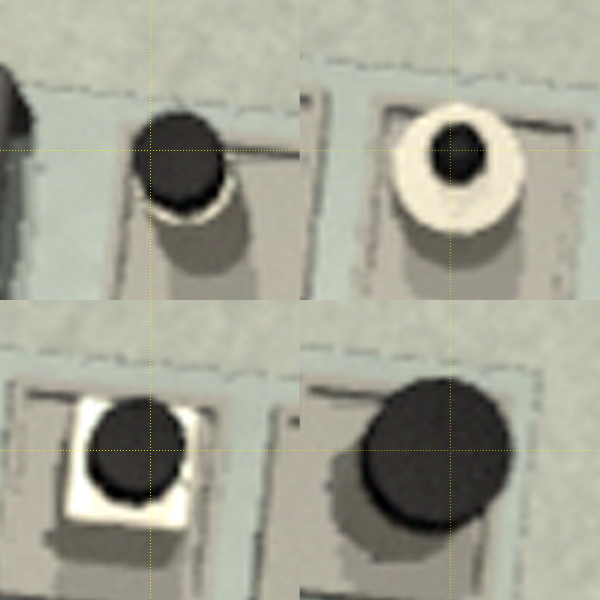

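```bash
cat > ov.py <<'E'
from h import *
E={"v":(.653,.075,[(10,14),(68,14),(86,12.5)]),"f":(.6445,.0009,[(10,18),(52,18),(66,8)]),"s":(.633,-.0785,[(10,17),(60,17),(78,13)]),"j":(.6255,-.1535,[(10,18.5),(50,20),(66,20)])}
th=np.linspace(0,2*np.pi,40); t=[]
for n,(a,b,c,d) in {"top":(190,90,420,200),"side":(270,140,400,290)}.items():
    im=cv2.convertScaleAbs(cv2.imread(f"pics/{n}0.png"),alpha=1.8); k=min(800/(c-a),590/(d-b))*.5 if n=="top" else 2.3
    k=3.4 if n=="top" else 3
    g=cv2.resize(im[b:d,a:c],None,fx=k,fy=k,interpolation=cv2.INTER_CUBIC)
    for x,y,L in E.values():
        for z,r in L:
            P=np.array([proj(n,[x+r/1e3*np.cos(q),y+r/1e3*np.sin(q),z/1e3]) for q in th])
            cv2.polylines(g,[np.int32((P+.5-[a,b])*k)],True,(0,0,255),1)
    t.append(g)
cv2.imwrite("pics/ov1.png",np.vstack([t[0][:, :],np.zeros((0,t[0].shape[1],3),np.uint8)])); cv2.imwrite("pics/ov2.png",t[1])
E
python3 ov.py
```

```text
(no output)
```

View pics/ov1.png

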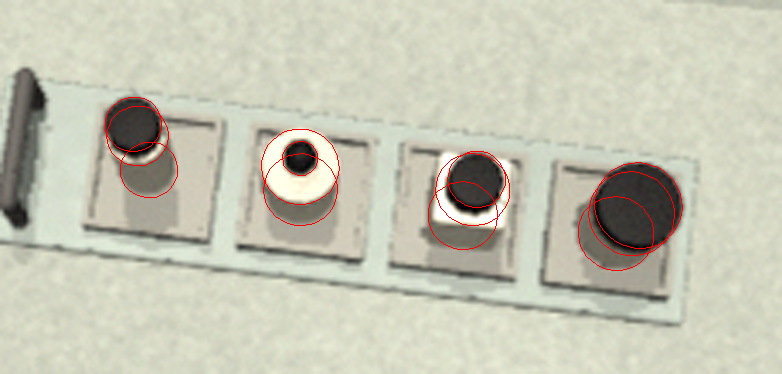

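View pics/ov2.png

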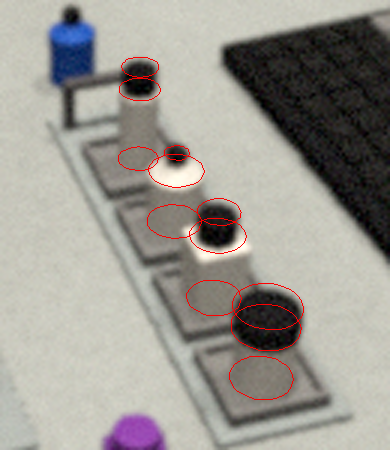

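Request:
servo_tool:
  series:
    - [0.623, -0.9, -0.135, 0, 0, -0.098, 0]
    - [0.623, -0.9, -0.135, 0, 0, -0.098, 0]
    - [0.623, -0.9, -0.135, 0, 0, -0.098, 0]
    - [0.623, -0.9, -0.135, 0, 0, -0.098, 0]
  newtons: 30

```text
time: 2.5
tool_pos: [0.374, 0.4759, 0.2102]
tcp_rot: [1.131, 2.93, -0.004]
wrist_force: [-0.1, 0.5, -0.2]
width: 0.998
grip_force: 0.0
```

Request:
servo_tool:
  series:
    - [0.623, -0.9, -0.135, 0, 0, -0.098, 0]
    - [0.623, -0.9, -0.135, 0, 0, -0.098, 0]
    - [0.623, -0.9, -0.135, 0, 0, -0.098, 0]
    - [0.623, -0.9, -0.135, 0, 0, -0.098, 0]

```text
time: 2.9
tool_pos: [0.4674, 0.3415, 0.1903]
tcp_rot: [1.567, 2.722, -0.002]
wrist_force: [0.4, -0.0, 0.7]
width: 1.0
grip_force: 0.0
```

Request:
servo_tool:
  series:
    - [0.623, -0.9, -0.135, 0, 0, -0.098, 0]
    - [0.623, -0.9, -0.135, 0, 0, -0.098, 0]
    - [0.623, -0.9, -0.135, 0, 0, -0.098, 0]
    - [0.623, -0.9, -0.135, 0, 0, -0.098, 0]

```text
time: 3.3
tool_pos: [0.5611, 0.2069, 0.1702]
tcp_rot: [1.965, 2.45, -0.0]
wrist_force: [0.0, -0.4, -0.2]
width: 1.0
grip_force: 0.0
```

Request:
servo_tool:
  series:
    - [0.623, -0.9, -0.135, 0, 0, -0.098, 0]
    - [0.623, -0.9, -0.135, 0, 0, -0.098, 0]
    - [0.623, -0.9, -0.135, 0, 0, -0.098, 0]
    - [0.623, -0.9, -0.135, 0, 0, -0.098, 0]
    - [0.623, -0.9, -0.135, 0, 0, -0.098, 0]
    - [0.623, -0.9, -0.135, 0, 0, -0.098, 0]
    - [0.623, -0.9, -0.135, 0, 0, -0.098, 0]

```text
time: 4.0
tool_pos: [0.6519, 0.0766, 0.1505]
tcp_rot: [-2.313, -2.125, -0.0]
wrist_force: [-0.4, 0.5, 1.3]
width: 1.002
grip_force: 0.0
```

Request:
servo_tool:
  series:
    - [0, 0, -0.25, 0, 0, 0, 0]
    - [0, 0, -0.5, 0, 0, 0, 0]
    - [0, 0, -0.7, 0, 0, 0, 0]
    - [0, 0, -0.84, 0, 0, 0, 0]
    - [0, 0, -0.84, 0, 0, 0, 0]
    - [0, 0, -0.84, 0, 0, 0, 1]
    - [0, 0, -0.84, 0, 0, 0, 1]
    - [0, 0, -0.84, 0, 0, 0, 1]
    - [0, 0, -0.84, 0, 0, 0, 1]
    - [0, 0, -0.84, 0, 0, 0, 1]
    - [0, 0, -0.84, 0, 0, 0, 1]
    - [0, 0, -0.84, 0, 0, 0, 1]
    - [0, 0, -0.84, 0, 0, 0, 1]
    - [0, 0, -0.84, 0, 0, 0, 1]

```text
time: 5.4
tool_pos: [0.6538, 0.0749, 0.0261]
tcp_rot: [2.315, 2.122, 0.003]
wrist_force: [-0.7, -0.2, 6.7]
width: 0.315
grip_force: 29.5
```

Request:
servo_tool:
  series:
    - [0, 0, 0.1, 0, 0, 0, 1]
    - [0, 0, 0.22, 0, 0, 0, 1]
    - [0, 0, 0.34, 0, 0, 0, 1]
    - [-0.1, -0.05, 0.34, 0, 0, 0, 1]
    - [-0.25, -0.15, 0.34, 0, 0, 0, 1]
    - [-0.4, -0.28, 0.34, 0, 0, 0, 1]
    - [-0.55, -0.4, 0.34, 0, 0, 0, 1]
    - [-0.664, -0.461, 0.34, 0, 0, 0, 1]

```text
time: 6.2
tool_pos: [0.5514, 0.0043, 0.0757]
tcp_rot: [-2.316, -2.122, 0.001]
wrist_force: [0.3, -0.1, -0.1]
width: 0.318
grip_force: 29.7
```

Request:
servo_tool:
  series:
    - [-0.15, -0.1, 0, 0, 0, 0, 1]
    - [-0.3, -0.2, 0, 0, 0, 0, 1]
    - [-0.45, -0.3, 0, 0, 0, 0, 1]
    - [-0.58, -0.4, 0, 0, 0, 0, 1]
    - [-0.664, -0.461, 0, 0, 0, 0, 1]
    - [-0.664, -0.461, 0, 0, 0, 0, 1]
    - [-0.664, -0.461, -0.15, 0, 0, 0, 1]
    - [-0.664, -0.461, -0.25, 0, 0, 0, 1]
    - [-0.664, -0.461, -0.25, 0, 0, 0, 1]
    - [-0.664, -0.461, -0.25, 0, 0, 0, 1]

```text
time: 7.2
tool_pos: [0.4541, -0.0633, 0.038]
tcp_rot: [-2.315, -2.123, -0.0]
wrist_force: [0.6, -0.5, 0.6]
width: 0.315
grip_force: 29.7
```

```bash
cat > look.py <<'E'
import sys
from h import *
t=[]
for n,(a,b,c,d) in {"top":(140,80,420,300),"side":(190,120,400,310)}.items():
    im=cv2.convertScaleAbs(snap(n,n+sys.argv[1])[:,:,::-1],alpha=1.6)[b:d,a:c]
    t.append(cv2.resize(im,(400,int(400*(d-b)/(c-a))),interpolation=cv2.INTER_CUBIC))
h=min(x.shape[0] for x in t); cv2.imwrite(f"pics/l{sys.argv[1]}.png",np.hstack([x[-h:] for x in t]))
s=bot.read_state(); print(s["time"],s["tool_pos"],s["width"],s["grip_force"])
E
python3 look.py 1
```

```text
7.3 [ 0.45473228 -0.06352405  0.03872926] 0.31727608599201407 29.723151326179504
```

View pics/l1.png

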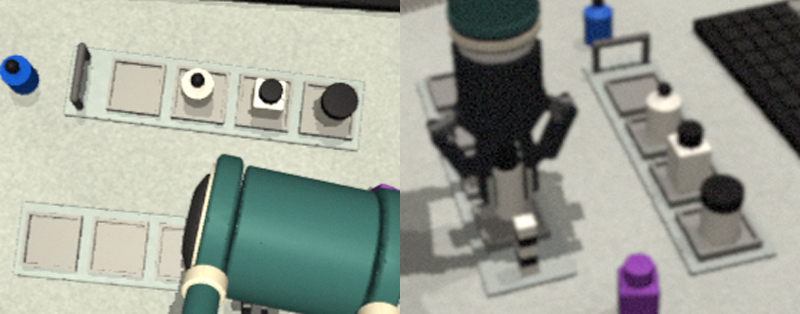

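Request:
servo_tool:
  series:
    - [0, 0, -0.04, 0, 0, 0, 1]
    - [0, 0, -0.08, 0, 0, 0, 1]
    - [0, 0, -0.085, 0, 0, 0, 1]
    - [0, 0, -0.085, 0, 0, 0, 1]

```text
time: 7.7
tool_pos: [0.4544, -0.0637, 0.0258]
tcp_rot: [2.315, 2.122, 0.002]
wrist_force: [-0.2, 0.7, 5.1]
width: 0.318
grip_force: 30.3
```

Request:
servo_tool:
  series:
    - [0, 0, 0, 0, 0, 0, 0.3]
    - [0, 0, 0, 0, 0, 0, 0.3]
    - [0, 0, 0, 0, 0, 0, 0.3]
    - [0, 0, 0, 0, 0, 0, 0.3]
    - [0, 0, 0.1, 0, 0, 0, 0.3]
    - [0, 0, 0.3, 0, 0, 0, 0.3]
    - [0, 0, 0.55, 0, 0, 0, 0]
    - [0, 0, 0.8, 0, 0, 0, 0]
    - [0, 0, 0.82, 0, 0, 0, 0]
    - [0, 0, 0.82, 0, 0, 0, 0]

```text
time: 8.7
tool_pos: [0.4545, -0.0638, 0.1495]
tcp_rot: [2.313, 2.121, 0.003]
wrist_force: [0.1, -0.1, -0.7]
width: 0.997
grip_force: 0.0
```

Request:
servo_tool:
  series:
    - [0.3, 0.1, 0, 0, 0, 0, 0]
    - [0.636, 0.215, 0, 0, 0, 0, 0]
    - [0.636, 0.215, 0, 0, 0, 0, 0]

```text
time: 9.0
tool_pos: [0.552, -0.0299, 0.1456]
tcp_rot: [-2.313, -2.124, -0.0]
wrist_force: [-0.2, -0.6, -0.2]
width: 1.003
grip_force: 0.0
```

Request:
servo_tool:
  series:
    - [0.3, 0.1, 0, 0, 0, 0, 0]
    - [0.55, 0.18, 0, 0, 0, 0, 0]
    - [0.636, 0.215, 0, 0, 0, 0, 0]
    - [0.636, 0.215, 0, 0, 0, 0, 0]
    - [0.636, 0.215, -0.25, 0, 0, 0, 0]
    - [0.636, 0.215, -0.5, 0, 0, 0, 0]
    - [0.636, 0.215, -0.7, 0, 0, 0, 0]
    - [0.636, 0.215, -0.85, 0, 0, 0, 0]
    - [0.636, 0.215, -0.85, 0, 0, 0, 0]
    - [0.636, 0.215, -0.85, 0, 0, 0, 1]
    - [0.636, 0.215, -0.85, 0, 0, 0, 1]
    - [0.636, 0.215, -0.85, 0, 0, 0, 1]
    - [0.636, 0.215, -0.85, 0, 0, 0, 1]
    - [0.636, 0.215, -0.85, 0, 0, 0, 1]
    - [0.636, 0.215, -0.85, 0, 0, 0, 1]
    - [0.636, 0.215, -0.85, 0, 0, 0, 1]
    - [0.636, 0.215, -0.85, 0, 0, 0, 1]

```text
time: 10.7
tool_pos: [0.6458, 0.0008, 0.0227]
tcp_rot: [2.314, 2.122, 0.003]
wrist_force: [-0.7, -0.3, 6.7]
width: 0.409
grip_force: 30.6
```

```bash
python3 look.py 2
```

```text
10.8 [0.64573583 0.00079967 0.02272154] 0.4103219990849653 30.562897101044655
```

View pics/l2.png

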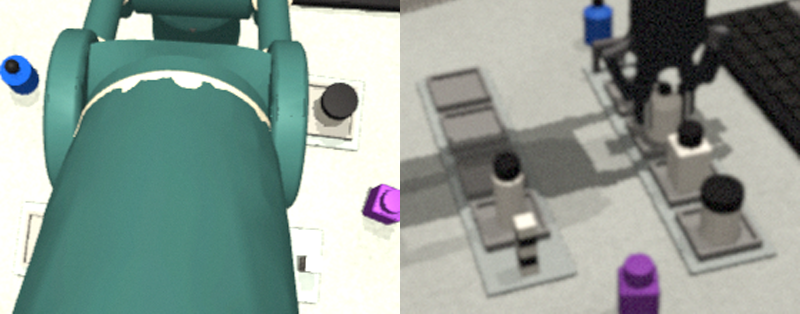

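Request:
servo_tool:
  series:
    - [0, 0, 0.1, 0, 0, 0, 1]
    - [0, 0, 0.22, 0, 0, 0, 1]
    - [0, 0, 0.34, 0, 0, 0, 1]
    - [-0.1, 0, 0.34, 0, 0, 0, 1]
    - [-0.25, 0.01, 0.34, 0, 0, 0, 1]
    - [-0.4, 0.02, 0.34, 0, 0, 0, 1]
    - [-0.55, 0.03, 0.34, 0, 0, 0, 1]
    - [-0.616, 0.035, 0.34, 0, 0, 0, 1]

```text
time: 11.6
tool_pos: [0.5497, 0.0064, 0.0718]
tcp_rot: [-2.315, -2.123, 0.002]
wrist_force: [0.1, 0.5, -0.3]
width: 0.412
grip_force: 30.2
```

Request:
servo_tool:
  series:
    - [-0.15, 0.01, 0, 0, 0, 0, 1]
    - [-0.3, 0.02, 0, 0, 0, 0, 1]
    - [-0.45, 0.03, 0, 0, 0, 0, 1]
    - [-0.56, 0.035, 0, 0, 0, 0, 1]
    - [-0.616, 0.035, 0, 0, 0, 0, 1]
    - [-0.616, 0.035, 0, 0, 0, 0, 1]
    - [-0.616, 0.035, -0.15, 0, 0, 0, 1]
    - [-0.616, 0.035, -0.25, 0, 0, 0, 1]
    - [-0.616, 0.035, -0.3, 0, 0, 0, 1]
    - [-0.616, 0.035, -0.335, 0, 0, 0, 1]
    - [-0.616, 0.035, -0.335, 0, 0, 0, 1]
    - [-0.616, 0.035, -0.335, 0, 0, 0, 1]

```text
time: 12.8
tool_pos: [0.4609, 0.0114, 0.0223]
tcp_rot: [2.315, 2.122, 0.002]
wrist_force: [-0.5, 0.7, 3.6]
width: 0.408
grip_force: 31.0
```

Request:
servo_tool:
  series:
    - [0, 0, 0, 0, 0, 0, 0.25]
    - [0, 0, 0, 0, 0, 0, 0.25]
    - [0, 0, 0, 0, 0, 0, 0.25]
    - [0, 0, 0, 0, 0, 0, 0.25]
    - [0, 0, 0.1, 0, 0, 0, 0.25]
    - [0, 0, 0.3, 0, 0, 0, 0.25]
    - [0, 0, 0.55, 0, 0, 0, 0]
    - [0, 0, 0.8, 0, 0, 0, 0]
    - [0, 0, 0.85, 0, 0, 0, 0]
    - [0, 0, 0.85, 0, 0, 0, 0]

```text
time: 13.8
tool_pos: [0.461, 0.0114, 0.1507]
tcp_rot: [2.313, 2.121, 0.005]
wrist_force: [-0.3, -0.3, -0.6]
width: 1.001
grip_force: 0.0
```

Request:
servo_tool:
  series:
    - [0.28, -0.15, 0, 0, 0, 0, 0]
    - [0.578, -0.3, 0, 0, 0, 0, 0]
    - [0.578, -0.3, 0, 0, 0, 0, 0]

```text
time: 14.1
tool_pos: [0.5493, -0.0357, 0.146]
tcp_rot: [2.317, 2.121, -0.002]
wrist_force: [-0.3, 0.3, -0.9]
width: 1.001
grip_force: 0.0
```

Request:
servo_tool:
  series:
    - [0.28, -0.15, 0, 0, 0, 0, 0]
    - [0.5, -0.26, 0, 0, 0, 0, 0]
    - [0.578, -0.3, 0, 0, 0, 0, 0]
    - [0.578, -0.3, 0, 0, 0, 0, 0]
    - [0.578, -0.3, -0.25, 0, 0, 0, 0]
    - [0.578, -0.3, -0.5, 0, 0, 0, 0]
    - [0.578, -0.3, -0.7, 0, 0, 0, 0]
    - [0.578, -0.3, -0.84, 0, 0, 0, 0]
    - [0.578, -0.3, -0.84, 0, 0, 0, 0]
    - [0.578, -0.3, -0.84, 0, 0, 0, 1]
    - [0.578, -0.3, -0.84, 0, 0, 0, 1]
    - [0.578, -0.3, -0.84, 0, 0, 0, 1]
    - [0.578, -0.3, -0.84, 0, 0, 0, 1]
    - [0.578, -0.3, -0.84, 0, 0, 0, 1]
    - [0.578, -0.3, -0.84, 0, 0, 0, 1]
    - [0.578, -0.3, -0.84, 0, 0, 0, 1]
    - [0.578, -0.3, -0.84, 0, 0, 0, 1]

```text
time: 15.8
tool_pos: [0.6342, -0.0787, 0.0247]
tcp_rot: [2.314, 2.122, 0.003]
wrist_force: [-1.3, 0.4, 6.5]
width: 0.397
grip_force: 30.7
```

```bash
python3 look.py 3
```

```text
15.9 [ 0.63417583 -0.07874958  0.02476464] 0.3932331119925468 30.744924545288086
```

View pics/l3.png

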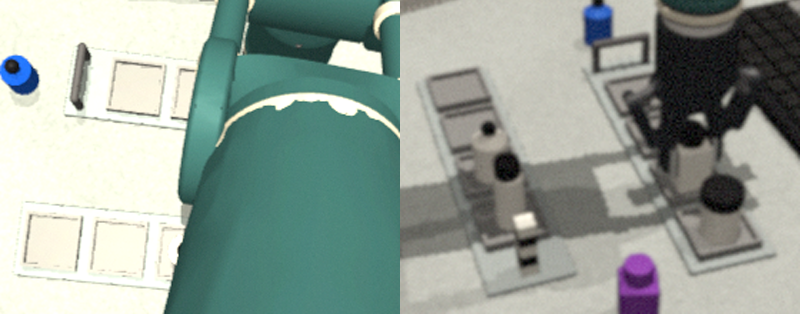

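Request:
servo_tool:
  series:
    - [0, 0, 0.1, 0, 0, 0, 1]
    - [0, 0, 0.25, 0, 0, 0, 1]
    - [0, 0, 0.45, 0, 0, 0, 1]
    - [0, 0, 0.6, 0, 0, 0, 1]
    - [-0.1, 0.1, 0.6, 0, 0, 0, 1]
    - [-0.22, 0.22, 0.6, 0, 0, 0, 1]
    - [-0.35, 0.35, 0.6, 0, 0, 0, 1]
    - [-0.48, 0.48, 0.6, 0, 0, 0, 1]
    - [-0.559, 0.549, 0.6, 0, 0, 0, 1]

```text
time: 16.8
tool_pos: [0.5473, 0.0049, 0.1132]
tcp_rot: [-2.314, -2.124, 0.0]
wrist_force: [0.0, -0.4, -1.2]
width: 0.395
grip_force: 30.1
```

Request:
servo_tool:
  series:
    - [-0.12, 0.12, 0, 0, 0, 0, 1]
    - [-0.25, 0.25, 0, 0, 0, 0, 1]
    - [-0.38, 0.38, 0, 0, 0, 0, 1]
    - [-0.5, 0.5, 0, 0, 0, 0, 1]
    - [-0.559, 0.549, 0, 0, 0, 0, 1]
    - [-0.559, 0.549, 0, 0, 0, 0, 1]
    - [-0.559, 0.549, 0, 0, 0, 0, 1]
    - [-0.559, 0.549, -0.2, 0, 0, 0, 1]
    - [-0.559, 0.549, -0.4, 0, 0, 0, 1]
    - [-0.559, 0.549, -0.52, 0, 0, 0, 1]
    - [-0.559, 0.549, -0.57, 0, 0, 0, 1]
    - [-0.559, 0.549, -0.595, 0, 0, 0, 1]
    - [-0.559, 0.549, -0.595, 0, 0, 0, 1]
    - [-0.559, 0.549, -0.595, 0, 0, 0, 1]

```text
time: 18.2
tool_pos: [0.467, 0.0858, 0.0247]
tcp_rot: [2.315, 2.122, 0.003]
wrist_force: [0.2, -1.3, 2.4]
width: 0.394
grip_force: 30.4
```

Request:
servo_tool:
  series:
    - [0, 0, 0, 0, 0, 0, 0.25]
    - [0, 0, 0, 0, 0, 0, 0.25]
    - [0, 0, 0, 0, 0, 0, 0.25]
    - [0, 0, 0, 0, 0, 0, 0.25]
    - [0, 0, 0.1, 0, 0, 0, 0.25]
    - [0, 0, 0.3, 0, 0, 0, 0.25]
    - [0, 0, 0.55, 0, 0, 0, 0]
    - [0, 0, 0.8, 0, 0, 0, 0]
    - [0, 0, 0.84, 0, 0, 0, 0]
    - [0, 0, 0.84, 0, 0, 0, 0]

```text
time: 19.2
tool_pos: [0.4665, 0.0864, 0.1513]
tcp_rot: [2.314, 2.122, 0.005]
wrist_force: [1.0, -0.6, -0.0]
width: 0.997
grip_force: 0.0
```

Request:
servo_tool:
  series:
    - [0.2, -0.3, 0, 0, 0, 0, 0]
    - [0.4, -0.6, 0, 0, 0, 0, 0]
    - [0.534, -0.799, 0, 0, 0, 0, 0]
    - [0.534, -0.799, 0, 0, 0, 0, 0]

```text
time: 19.6
tool_pos: [0.5467, -0.0376, 0.1475]
tcp_rot: [2.319, 2.119, -0.003]
wrist_force: [-0.5, 0.3, -1.0]
width: 1.003
grip_force: 0.0
```

Request:
servo_tool:
  series:
    - [0.2, -0.3, 0, 0, 0, 0, 0]
    - [0.4, -0.6, 0, 0, 0, 0, 0]
    - [0.5, -0.75, 0, 0, 0, 0, 0]
    - [0.534, -0.799, 0, 0, 0, 0, 0]
    - [0.534, -0.799, 0, 0, 0, 0, 0]
    - [0.534, -0.799, -0.25, 0, 0, 0, 0]
    - [0.534, -0.799, -0.5, 0, 0, 0, 0]
    - [0.534, -0.799, -0.68, 0, 0, 0, 0]
    - [0.534, -0.799, -0.757, 0, 0, 0, 0]
    - [0.534, -0.799, -0.757, 0, 0, 0, 0]
    - [0.534, -0.799, -0.757, 0, 0, 0, 1]
    - [0.534, -0.799, -0.757, 0, 0, 0, 1]
    - [0.534, -0.799, -0.757, 0, 0, 0, 1]
    - [0.534, -0.799, -0.757, 0, 0, 0, 1]
    - [0.534, -0.799, -0.757, 0, 0, 0, 1]
    - [0.534, -0.799, -0.757, 0, 0, 0, 1]
    - [0.534, -0.799, -0.757, 0, 0, 0, 1]
    - [0.534, -0.799, -0.757, 0, 0, 0, 1]

```text
time: 21.4
tool_pos: [0.6268, -0.154, 0.0381]
tcp_rot: [2.314, 2.121, 0.003]
wrist_force: [-1.7, 0.7, 6.7]
width: 0.457
grip_force: 29.9
```

```bash
python3 look.py 4
```

```text
21.5 [ 0.62676218 -0.15398349  0.03812784] 0.4592175545607232 29.88904595375061
```

View pics/l4.png

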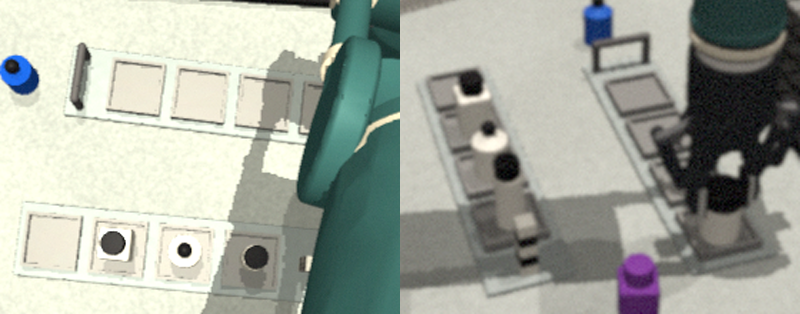

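Request:
servo_tool:
  series:
    - [0, 0, 0.1, 0, 0, 0, 1]
    - [0, 0, 0.25, 0, 0, 0, 1]
    - [0, 0, 0.45, 0, 0, 0, 1]
    - [0, 0, 0.6, 0, 0, 0, 1]
    - [-0.05, 0.1, 0.6, 0, 0, 0, 1]
    - [-0.13, 0.26, 0.6, 0, 0, 0, 1]
    - [-0.22, 0.44, 0.6, 0, 0, 0, 1]
    - [-0.31, 0.62, 0.6, 0, 0, 0, 1]
    - [-0.343, 0.699, 0.6, 0, 0, 0, 1]

```text
time: 22.4
tool_pos: [0.5705, -0.0459, 0.1242]
tcp_rot: [-2.311, -2.122, 0.003]
wrist_force: [-0.4, -0.4, -1.1]
width: 0.454
grip_force: 30.4
```

Request:
servo_tool:
  series:
    - [-0.08, 0.16, 0, 0, 0, 0, 1]
    - [-0.17, 0.34, 0, 0, 0, 0, 1]
    - [-0.25, 0.52, 0, 0, 0, 0, 1]
    - [-0.343, 0.699, 0, 0, 0, 0, 1]

```text
time: 22.8
tool_pos: [0.5212, 0.0572, 0.1252]
tcp_rot: [-2.315, -2.123, 0.001]
wrist_force: [0.2, 0.4, -0.6]
width: 0.455
grip_force: 30.4
```

Request:
servo_tool:
  series:
    - [-0.08, 0.16, 0, 0, 0, 0, 1]
    - [-0.17, 0.34, 0, 0, 0, 0, 1]
    - [-0.25, 0.52, 0, 0, 0, 0, 1]
    - [-0.32, 0.64, 0, 0, 0, 0, 1]
    - [-0.343, 0.699, 0, 0, 0, 0, 1]
    - [-0.343, 0.699, 0, 0, 0, 0, 1]
    - [-0.343, 0.699, 0, 0, 0, 0, 1]
    - [-0.343, 0.699, -0.2, 0, 0, 0, 1]
    - [-0.343, 0.699, -0.4, 0, 0, 0, 1]
    - [-0.343, 0.699, -0.52, 0, 0, 0, 1]
    - [-0.343, 0.699, -0.57, 0, 0, 0, 1]
    - [-0.343, 0.699, -0.595, 0, 0, 0, 1]
    - [-0.343, 0.699, -0.595, 0, 0, 0, 1]
    - [-0.343, 0.699, -0.595, 0, 0, 0, 1]

```text
time: 24.2
tool_pos: [0.4724, 0.1607, 0.0379]
tcp_rot: [2.316, 2.121, 0.003]
wrist_force: [-0.7, -0.9, 2.3]
width: 0.457
grip_force: 30.7
```

Request:
servo_tool:
  series:
    - [0, 0, 0, 0, 0, 0, 0.2]
    - [0, 0, 0, 0, 0, 0, 0.2]
    - [0, 0, 0, 0, 0, 0, 0.2]
    - [0, 0, 0, 0, 0, 0, 0.2]
    - [0, 0, 0.1, 0, 0, 0, 0.2]
    - [0, 0, 0.3, 0, 0, 0, 0.2]
    - [0, 0, 0.55, 0, 0, 0, 0]
    - [0, 0, 0.8, 0, 0, 0, 0]
    - [0, 0.3, 0.84, 0, 0, 0, 0]
    - [0, 0.6, 0.84, 0, 0, 0, 0]
    - [0, 0.9, 0.84, 0, 0, 0, 0]
    - [0, 0.9, 0.84, 0, 0, 0, 0]

```text
time: 25.4
tool_pos: [0.4711, 0.3007, 0.1633]
tcp_rot: [-2.31, -2.127, -0.005]
wrist_force: [-0.2, -0.9, 0.4]
width: 0.998
grip_force: 0.0
```

```bash
python3 look.py 5
```

```text
25.5 [0.47050297 0.29672582 0.16236846] 1.0065325239102971 0.0
```

View pics/l5.png

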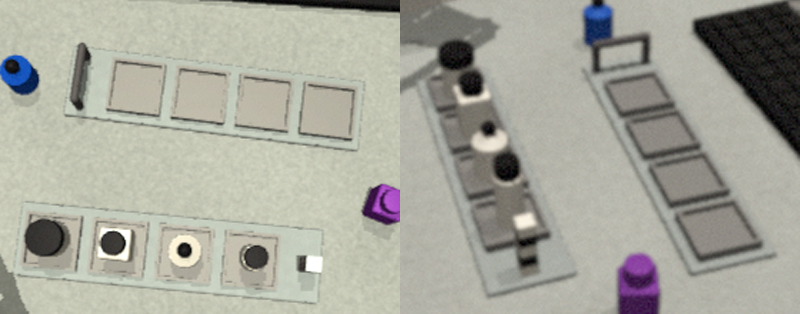

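```bash
python3 -c "
from workcell import bot
print(bot.finish_job())"
```

```text
the job is handed in; nothing more can be done
None
```

All four containers stand upright in the photo rack, in order from the post: vial, flask, square bottle, jar. The job was handed in at about 25.5 s of the 93 s allowed; the hand-in returned no verdict.

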